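# Nest the copper pickling pans with their handles fanned out

## Task

Tidy the three copper pans of the jeweller's bench into one nest: first set the middle-sized pan into the large one, which stays where it stands, then the small pan into the middle one. Each must sit level and fully home on the floor of the pan below, with the three handles fanned out at least a sixth of a turn apart from one another. Lower the pans in gently rather than letting them fall, and leave the clamp, the block and the jar alone.

Things in the scene. Friction and masses are not known exactly. Their poses are not given: they have to be found in the camera images.
- large_center (a point): large copper pan, about 500 g: round, straight-walled, outer diameter 140 mm, inner 134 mm, height 42 mm, wall and floor 3 mm. Point: on the axis, 21 mm above the underside; x points out along its one level handle, z up. It stays where it stands; its handle points roughly away from the robot.
- large_grip (a point): centre line of the wooden grip of the large pan's handle, 108 mm out from the pan's axis, 38 mm above the pan's underside; axes as the pan's. The grip is a level dark wooden bar 20 mm wide, 22 mm high, from 86 to 142 mm out; a steel tang 14 mm wide and 6 mm thick at the same height joins it to the wall. Grips pointing the same way would collide when nested; tangs clear the lower rims.
- middle_center (a point): middle copper pan, about 280 g: round, straight-walled, outer diameter 120 mm, inner 114 mm, height 50 mm, wall and floor 3 mm. Point: on the axis, 25 mm above the underside; x points out along its one level handle, z up. Home, its underside is 3 mm above the large pan's underside.
- middle_grip (a point): centre line of the wooden grip of the middle pan's handle, 108 mm out from the pan's axis, 46 mm above the pan's underside; axes as the pan's. The grip is a level dark wooden bar 20 mm wide, 22 mm high, from 86 to 142 mm out; a steel tang 14 mm wide and 6 mm thick at the same height joins it to the wall. Grips pointing the same way would collide when nested; tangs clear the lower rims.
- small_center (a point): small copper pan, about 200 g: round, straight-walled, outer diameter 100 mm, inner 94 mm, height 57 mm, wall and floor 3 mm. Point: on the axis, 28.5 mm above the underside; x points out along its one level handle, z up. Home, its underside is 3 mm above the middle pan's. It and the middle pan stand left and right of the large pan, either way round, handles roughly to the robot.
- small_grip (a point): centre line of the wooden grip of the small pan's handle, 108 mm out from the pan's axis, 53 mm above the pan's underside; axes as the pan's. The grip is a level dark wooden bar 20 mm wide, 22 mm high, from 86 to 142 mm out; a steel tang 14 mm wide and 6 mm thick at the same height joins it to the wall. Grips pointing the same way would collide when nested; tangs clear the lower rims.
- clamp_center (a point): bystander: dark wooden ring clamp lying on the bench beyond the large pan, 26 x 130 x 29 mm (x, y, z), with a brass band; centre of it, 14 mm above the bench
- block_center (a point): bystander: plain steel bench block 80 x 80 x 22 mm, on the bench far left; centre of it
- jar_center (a point): bystander: amber glass jar with a steel lid, diameter 60 mm, height 75 mm, on the bench far right; centre of it
Things that resemble listed ones, but are neither listed nor needed, are in the scene too. What is shaped like the part that bears small_center but purple is not meant.

How it is judged (in metres and radians):
On the way, in this order (a step that is already met when the one before it is completed fails the run):
1. the middle pan sits level and fully home in the large pan, let go, its handle at least about 48 degrees from the large pan's (horizontal distance between middle_center and large_center below 0.014 m and z of middle_center in the frame of large_center between 0.004 and 0.01 m and angle between middle_center's own z axis and vertical below 0.06 rad and horizontal distance between middle_grip and large_grip above 0.088 m and contact force between the fingers and middle below 0.1 N and linear speed of middle below 0.02 m/s), for 0.2 s.
2. the small pan sits level and fully home in the middle pan, let go, its handle at least about 48 degrees from both others (horizontal distance between small_center and middle_center below 0.014 m and z of small_center in the frame of middle_center between 0.0035 and 0.0095 m and angle between small_center's own z axis and vertical below 0.06 rad and horizontal distance between small_grip and middle_grip above 0.088 m and horizontal distance between small_grip and large_grip above 0.088 m and contact force between the fingers and small below 0.1 N and linear speed of small below 0.02 m/s), for 0.2 s.
At the end, for the whole second after the job is handed in: Large pan within 40 mm of its start; middle pan in it and small pan in the middle one, each within 14 mm of the axis and 3 mm of the fully-home height of the pan below; all level within 3.4 degrees and at rest; grip points of any two handles over 88 mm apart (about 48 degrees) (horizontal distance between middle_center and large_center below 0.014 m and z of middle_center in the frame of large_center between 0.004 and 0.01 m and angle between each of middle_center, small_center, large_center's own z axis and vertical below 0.06 rad and horizontal distance between small_center and middle_center below 0.014 m and z of small_center in the frame of middle_center between 0.0035 and 0.0095 m and horizontal distance between each of middle_grip, small_grip and large_grip above 0.088 m and horizontal distance between small_grip and middle_grip above 0.088 m and distance of large_center from where it was at the start of the episode below 0.04 m and linear speed of each of large, middle, small below 0.02 m/s); the robot touches nothing.
It fails at once if the middle pan falls into the large pan (faster than 0.5 m/s there, a free fall of 13 mm) (horizontal distance between middle_center and large_center below 0.03 m and z of middle_center in the frame of large_center below 0.057 m and linear speed of middle above 0.5 m/s).
It fails at once if the small pan falls into the middle pan (faster than 0.5 m/s there) (horizontal distance between small_center and middle_center below 0.03 m and z of small_center in the frame of middle_center below 0.0565 m and linear speed of small above 0.5 m/s).
It fails at once if the clamp is pushed more than 25 mm (distance of clamp_center from where it was at the start of the episode above 0.025 m).
It fails at once if the block is pushed more than 25 mm (distance of block_center from where it was at the start of the episode above 0.025 m).
It fails at once if the jar is pushed more than 25 mm (distance of jar_center from where it was at the start of the episode above 0.025 m).
It also fails if it takes over 64 s, if anything falls off the work surface, if the arm or the gripper's body presses on something with over 40 N, if the wrist force passes 120 N, or if a joint passes its speed limit or range.

## Robot

A 6-joint arm with a two-finger parallel gripper is mounted at the origin on the work surface. World frame = base frame: x ahead of the robot, y to its left, z up, the work surface at z = 0. Lengths are in mm, angles in rad, forces in N, time in s.
With the tool pointing down it reaches from about 350 to 950 mm from the base axis. Payload 17.4 kg.
Tool frame: the origin (TCP) lies at the very end of the fingers, on their centre line; the grasp point (between the pads) lies 19 mm behind it; z points along the fingers, y is the line along which they close (so a half turn about z gives the same grasp; the last joint's range is limited). The gripper opens to 93 mm and grips with 3 to 60 N. Pads are 15 mm wide; open, the fingers measure 128 mm over their backs; the gripper's body (75 mm by 188 mm) begins 65 mm behind the grasp point.
Start: joints at [-1.211, 0.116, 1.442, -0, 1.584, -0.038], TCP at [261.48, -622.302, 218.646] pointing down, gripper open.
Joint ranges: [-2.83, 2.83], [-0.83, 2.19], [0.07, 2.5], [-1.14, 4.28], [0.01, 3], [-2.97, 2.97]. Speed limits (rad/s): [1.89, 1.89, 2.22, 3.14, 3.14, 3.14].

## Interface

Orientations are given as a unit quaternion [x, y, z, w].
In Python, from plant import robot gives the robot as it stands.
- The arm moves only by the tool step_arm, never from a script. Its argument "deltas" is a list of rows, each a list of 5 numbers: the shift along the world's x, y, z in cm, then the turn about the world's z in rad, then the closure, from 0 (fully open) to 1 (shut). In form: [[tx, ty, tz, yaw, gripper], ...]. A call has 1 to 12 rows; each row is the pose to reach, as a shift and turn from the pose commanded when the call began; what a row does not reach only later rows make up. A row lasts 1/12 s, in which the tool goes at most 41.7 mm and 7.16 degrees, less where a joint would pass 70% of its speed; a pose out of reach is approached as far as the arm can. A call with a gripper value outside its range is refused whole. The fingers move at their own pace and stop on an object; "force" is the grip in N (left out, the last holds). Time passes only in rows, so rows that repeat a pose let the fingers close. It gives the time, the measured TCP pose, the force, the opening and the grip force at its end, in the units of the state.
- robot.observe(): the state, without advancing time (a new reading comes with each control period).
- robot.read_camera(name): name is "scene" or "top" or "wrist"; returns the picture (420x560x3 uint8, blue, green, red); there is no depth.
- robot.get_calibration(name): a dict with "vertical_fov" (degrees; the focal length in pixels is half the picture's height over the tangent of half this angle, whatever the lens; pixels are square), "cx", "cy" (the principal point, pixels), "eye" and "orientation" of the camera in the world; the wrist camera has in their place "T_tool_cam" (4x4, takes a point from camera to tool coordinates, whose origin is the TCP and whose axes are the flange's). Camera axes: x right, y down, z forward; pixel columns grow to the right and rows downward; lengths in mm; the calibration is good to about 2 mm. The wrist camera is an equidistant fisheye: a pixel r from the principal point sees the ray r / f radians off the axis. A picture is of the moment at which its call begins: read the wrist's pose just before it. get_calibration takes no time and is no camera call.
- robot.job_done(): hands the job in; it is judged then, once.
Trained networks look in the newest picture that a camera, given by its name, has taken for a name from the list of things; names that differ only in an ending like _2 or _b are one class to them, and where a whole thing is asked for, a point or a joint stands for the part that bears it (a point fixed in the world has none). Each returns a list of dicts, best first, with "conf" (0 to 1); they miss things now and then, are a little off and sometimes report something else, mostly with a low value. They report only what shows in the picture. A call takes as long as a camera call. They do not tell look-alikes from the thing itself.
- robot.search_frame(camera, label): "at" ([x, y, z] in mm, in world coordinates, good to about 4 mm: the middle of the surface that is visible of it).
- robot.silhouettes(camera, label): "region" (420x560 bool, what is visible of it).
- robot.mark_of(camera, label): "at" ([x, y, z] in mm, in world coordinates, good to about 4 mm: a listed point, or the origin of a listed thing).
The state is a dict: "time": time; "joint_pos": joint angles; "joint_velocities": joint speeds; "tau": joint torques, N m; "eef_pos": TCP position; "orientation": TCP orientation; "force": force on the tool from outside, world axes, zero at the start; "wrist_torque": the same for the moment, N m; "width": opening from 0.0 (shut) to 1.0 (fully open); "gripper_force": force on a finger pad.
Only numpy, scipy, OpenCV 4.12 (cv2) and the standard library are available. Lean on these libraries where they do the work, as an engineer would, in place of code of your own. Each camera call takes 0.05 s, during which the arm holds its last target. There are 200 camera calls.

## Working session

There is one attempt and no reset: what is moved stays moved. The work goes in short steps, Python scripts to look and compute and a tool call to move; the robot and the scene stay as the last step left them, time stands still between calls to the robot, and variables do not carry over. Pictures are saved under pics/ and viewed, at most 10 in all, crops included, and the job is handed in when it is done.

Besides the shell and the picture viewer there is one more tool, called after "Call:" as name([rows], argument=value, ...), one row to a line, values as JSON. step_arm: Moves the arm, as the interface text tells. Its arguments: {"type":"object","properties":{"deltas":{"type":"array"},"force":{"type":"number"}},"required":["deltas"]}

```bash
mkdir -p pics
cat > h.py <<'E'
import numpy as np, cv2
from plant import robot
E
python3 - <<'E'
from h import *
for c in ("top","scene"):
    im=robot.read_camera(c); cv2.imwrite(f"pics/{c}0.png",im)
    k=robot.get_calibration(c); print(c,k)
    for n in ["large_center","large_grip","middle_center","middle_grip","small_center","small_grip","clamp_center","block_center","jar_center"]:
        print(n,[(np.round(d["at"]).tolist(),round(d["conf"],2)) for d in robot.mark_of(c,n)][:4])
s=robot.observe();print(s["time"],s["eef_pos"],s["orientation"])
E
```

```text
top {'vertical_fov': 46.43934598257409, 'cx': 276.23073905771463, 'cy': 204.64126186973385, 'eye': array([ 400.73827337,  110.46289322, 1420.0599968 ]), 'orientation': array([ 0.71447263, -0.69756439,  0.04324263, -0.03260154])}
large_center [([578.0, -32.0, 21.0], 0.85)]
large_grip [([677.0, 14.0, 35.0], 0.58)]
middle_center [([548.0, -251.0, 24.0], 0.78)]
middle_grip [([454.0, -306.0, 47.0], 0.83)]
small_center [([358.0, 148.0, 32.0], 0.87), ([498.0, 524.0, 28.0], 0.84), ([330.0, -190.0, 29.0], 0.66), ([550.0, 304.0, 27.0], 0.64)]
small_grip [([451.0, 266.0, 54.0], 0.95), ([237.0, -138.0, 52.0], 0.87), ([606.0, 546.0, 53.0], 0.82), ([550.0, -245.0, 25.0], 0.48)]
clamp_center [([802.0, -22.0, 15.0], 0.73)]
block_center [([713.0, 323.0, 13.0], 0.9)]
jar_center [([722.0, -348.0, 35.0], 0.68), ([715.0, 326.0, 11.0], 0.59), ([456.0, -303.0, 48.0], 0.32)]
scene {'vertical_fov': 47.80605562579245, 'cx': 285.5798335987395, 'cy': 216.63881735109362, 'eye': array([1211.18186637, -343.53150483, 1152.50086239]), 'orientation': array([ 0.84226278,  0.44588496, -0.14558822, -0.26567665])}
large_center [([576.0, -30.0, 19.0], 0.78)]
large_grip [([677.0, 12.0, 37.0], 0.85), ([443.0, 264.0, 52.0], 0.47)]
middle_center [([546.0, -246.0, 26.0], 0.74)]
middle_grip [([457.0, -298.0, 52.0], 0.63)]
small_center [([325.0, -191.0, 29.0], 0.7), ([502.0, 521.0, 28.0], 0.6), ([358.0, 147.0, 28.0], 0.6), ([458.0, -300.0, 50.0], 0.52)]
small_grip [([448.0, 265.0, 54.0], 0.96), ([607.0, 548.0, 51.0], 0.91), ([362.0, 41.0, 52.0], 0.87), ([236.0, -141.0, 56.0], 0.66)]
clamp_center [([447.0, 266.0, 57.0], 0.63), ([799.0, -28.0, 13.0], 0.59)]
block_center [([718.0, 323.0, 10.0], 0.6), ([729.0, -352.0, 37.0], 0.38)]
jar_center [([727.0, -349.0, 36.0], 0.61)]
1.0 [ 261.47092305 -622.30351145  218.63832608] [ 9.80288119e-01  1.97573286e-01 -3.12357948e-06 -2.11685715e-05]
```

View pics/top0.png

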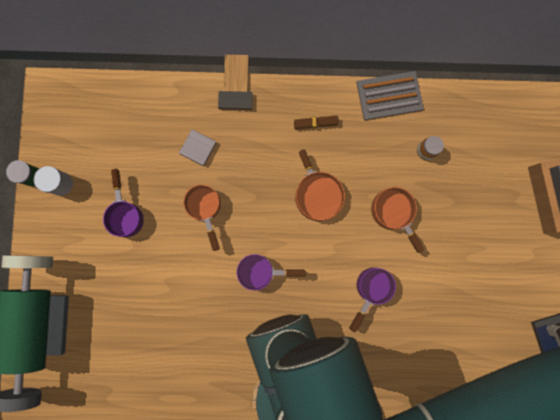

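View pics/scene0.png

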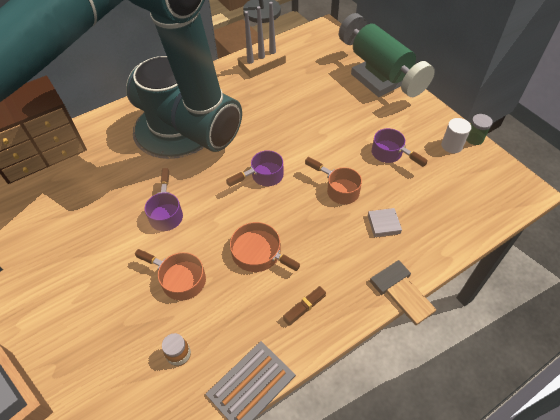

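The copper pans are found (px in the top view): large (320,198), middle (394,209) on the right, small (202,203) on the left. The purple ones are decoys. Middle pan: centre about (547,-248), handle direction -149.6°. I'll approach above its grip.

Call:
step_arm([
  [3,5,-2,0.03,0],
  [6,9,-4,0.06,0],
  [8,13,-5,0.1,0],
  [10,16,-6,0.13,0],
  [12,19.5,-7,0.13,0],
  [14,23,-8,0.13,0],
  [16,26,-9,0.13,0],
  [18,29,-10,0.13,0],
  [20,32.5,-10.5,0.13,0],
  [20,32.5,-10.5,0.13,0],
  [20,32.5,-10.5,0.13,0],
  [20,32.5,-10.5,0.13,0],
], force=60)

```text
time: 2.0
eef_pos: [461.9, -296.4, 113.6]
orientation: [0.965, 0.262, -0.0, 0.0]
force: [0.4, 0.6, 0.2]
width: 1.001
gripper_force: 0.0
```

```bash
cat >> h.py <<'E'
from scipy.spatial.transform import Rotation as R
def ang(a,b): return round(float(np.degrees(np.arctan2(b[1]-a[1],b[0]-a[0]))),1)
def tool():
    s=robot.observe(); r=R.from_quat(s["orientation"]).as_matrix()
    print("t",round(s["time"],2),"tcp",np.round(s["eef_pos"],1),"xang",ang((0,0),r[:,0]),"tilt",np.round(r[:2,2],3),"w",round(s["width"],3),"gf",round(s["gripper_force"],1),"F",np.round(s["force"],1),"q",np.round(s["joint_pos"],2)); return s
def marks(c,names):
    for n in names: print(c,n,[(np.round(d["at"]).tolist(),round(d["conf"],2)) for d in robot.mark_of(c,n)][:4])
E
python3 - <<'E'
from h import *
tool()
im=robot.read_camera("wrist"); cv2.imwrite("pics/w1.png",im)
marks("wrist",["middle_center","middle_grip","large_center","large_grip"])
E
```

```text
t 2.0 tcp [ 461.9 -296.4  113.6] xang 30.4 tilt [-0. -0.] w 1.001 gf 0.0 F [0.4 0.6 0.2] q [-0.62 -0.11  1.84 -0.    1.41  0.42]
wrist middle_center [([457.0, -302.0, 44.0], 0.74), ([549.0, -249.0, 26.0], 0.69)]
wrist middle_grip [([460.0, -301.0, 46.0], 0.96)]
wrist large_center [([546.0, -248.0, 24.0], 0.32)]
wrist large_grip []
```

View pics/w1.png

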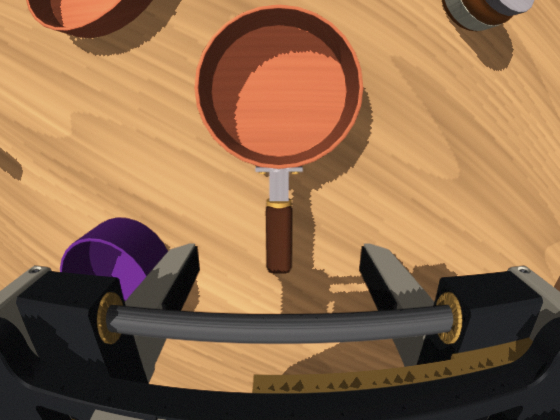

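The grip lies centred between the fingers (col 279) and in line with the tool. I'll descend and close.

Call:
step_arm([
  [0,0,-3,0,0],
  [0,0,-5.5,0,0],
  [0,0,-7.5,0,0],
  [0,0,-8.6,0,0],
  [0,0,-8.6,0,0],
  [0,0,-8.6,0,1],
  [0,0,-8.6,0,1],
  [0,0,-8.6,0,1],
  [0,0,-8.6,0,1],
  [0,0,-8.6,0,1],
  [0,0,-8.6,0,1],
  [0,0,-8.6,0,1],
], force=60)

```text
time: 3.25
eef_pos: [461.6, -297.3, 27.9]
orientation: [0.965, 0.261, 0.0, 0.0]
force: [0.1, -0.2, 0.6]
width: 0.55
gripper_force: 0.0
```

Call:
step_arm([
  [0,0,0,0,1],
  [0,0,0,0,1],
  [0,0,0,0,1],
  [0,0,0,0,1],
  [0,0,0,0,1],
  [0,0,0,0,1],
  [0,0,0,0,1],
  [0,0,0,0,1],
])

```text
time: 3.92
eef_pos: [461.5, -297.3, 27.6]
orientation: [0.965, 0.261, -0.0, -0.0]
force: [-0.4, -0.1, 0.2]
width: 0.21
gripper_force: 60.0
```

Gripped (width 0.21 × 93 mm ≈ 20 mm). Next is a gentle lift.

Call:
step_arm([
  [0,0,0.4,0,1],
  [0,0,1.2,0,1],
  [0,0,2.4,0,1],
  [0,0,4,0,1],
  [0,0,5.6,0,1],
  [0,0,7,0,1],
  [0,0,8,0,1],
  [0,0,8.5,0,1],
  [0,0,8.5,0,1],
  [0,0,8.5,0,1],
])

```text
time: 4.75
eef_pos: [461.3, -297.2, 112.3]
orientation: [0.965, 0.261, -0.0, -0.0]
force: [0.7, -0.7, -3.5]
width: 0.21
gripper_force: 60.0
```

Run:
```python
from h import *
tool()
for c in ("scene","top","wrist"):
    im=robot.read_camera(c); cv2.imwrite(f"pics/{c}2.png",im)
    marks(c,["middle_center","middle_grip","large_center","large_grip"])
a=cv2.imread("pics/wrist2.png"); b=cv2.imread("pics/scene2.png")[150:350,60:340]
cv2.imwrite("pics/c2.png",np.hstack([cv2.resize(a,(400,300)),cv2.resize(b,(400,300))]))
```

```text
t 4.75 tcp [ 461.3 -297.2  112.3] xang 30.2 tilt [-0.  0.] w 0.21 gf 60.0 F [ 0.7 -0.7 -3.5] q [-0.62 -0.11  1.84 -0.    1.41  0.42]
scene middle_center [([545.0, -247.0, 112.0], 0.73), ([727.0, -351.0, 36.0], 0.51)]
scene middle_grip [([454.0, -302.0, 134.0], 0.69), ([798.0, -24.0, 14.0], 0.47)]
scene large_center [([579.0, -30.0, 20.0], 0.56)]
scene large_grip [([676.0, 8.0, 36.0], 0.72)]
top middle_center [([549.0, -250.0, 110.0], 0.98)]
top middle_grip [([453.0, -304.0, 131.0], 0.9), ([580.0, -29.0, 23.0], 0.4)]
top large_center [([580.0, -30.0, 22.0], 0.8)]
top large_grip [([680.0, 14.0, 36.0], 0.73), ([449.0, 267.0, 55.0], 0.28)]
wrist middle_center [([548.0, -246.0, 110.0], 0.61)]
wrist middle_grip [([458.0, -302.0, 130.0], 0.87)]
wrist large_center []
wrist large_grip []
```

View pics/c2.png

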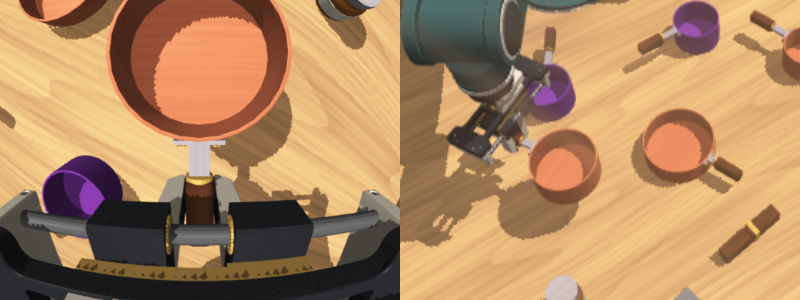

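The pan is held level. Its centre is 99 mm ahead of the TCP. I'll carry it over the large pan with its handle at -120°, which puts the TCP at (529,-116).

Call:
step_arm([
  [0.3,0.8,0,0.02,1],
  [1,2.6,0,0.08,1],
  [1.8,4.8,0,0.14,1],
  [2.6,7,0,0.2,1],
  [3.5,9.3,0,0.27,1],
  [4.3,11.5,0,0.33,1],
  [5.1,13.6,0,0.39,1],
  [5.8,15.5,0,0.45,1],
  [6.4,17,0,0.49,1],
  [6.7,17.9,0,0.52,1],
  [6.8,18.1,0,0.52,1],
  [6.8,18.1,0,0.52,1],
])

```text
time: 6.5
eef_pos: [529.6, -115.9, 112.6]
orientation: [0.866, 0.5, -0.0, 0.0]
force: [0.4, -0.7, -3.7]
width: 0.211
gripper_force: 60.0
```

Run:
```python
from h import *
tool()
for c in ("scene","top","wrist"):
    im=robot.read_camera(c); cv2.imwrite(f"pics/{c}3.png",im)
    marks(c,["middle_center","middle_grip","large_center"])
a=cv2.imread("pics/top3.png")[130:260,240:413]; b=cv2.imread("pics/scene3.png")[170:320,170:370]
cv2.imwrite("pics/c3.png",np.hstack([cv2.resize(a,(400,300)),cv2.resize(b,(400,300))]))
```

```text
t 6.5 tcp [ 529.6 -115.9  112.6] xang 60.0 tilt [-0. -0.] w 0.211 gf 60.0 F [ 0.4 -0.7 -3.7] q [-0.26 -0.13  1.86 -0.    1.41  0.26]
scene middle_center [([576.0, -29.0, 110.0], 0.86)]
scene middle_grip [([532.0, -123.0, 135.0], 0.81)]
scene large_center [([581.0, -27.0, 19.0], 0.82)]
top middle_center [([577.0, -31.0, 109.0], 0.94)]
top middle_grip []
top large_center []
wrist middle_center [([581.0, -33.0, 110.0], 0.57)]
wrist middle_grip [([531.0, -127.0, 129.0], 0.72)]
wrist large_center []
```

View pics/c3.png

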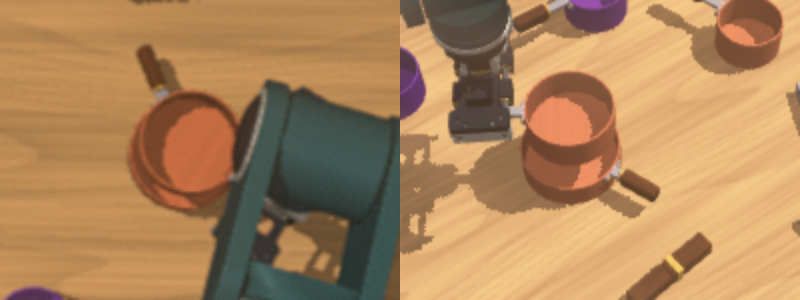

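Aligned within about 2 mm by the marks. I'll lower it in and watch the force.

Call:
step_arm([
  [0,0,-0.7,0,1],
  [0,0,-1.6,0,1],
  [0,0,-2.5,0,1],
  [0,0,-3.3,0,1],
  [0,0,-3.9,0,1],
  [0,0,-4.4,0,1],
  [0,0,-4.9,0,1],
  [0,0,-5.4,0,1],
  [0,0,-5.8,0,1],
  [0,0,-6,0,1],
  [0,0,-6,0,1],
])

```text
time: 8.02
eef_pos: [529.3, -116.3, 52.2]
orientation: [0.866, 0.5, -0.0, -0.0]
force: [0.4, -0.1, -3.6]
width: 0.208
gripper_force: 60.0
```

Call:
step_arm([
  [0,0,-0.5,0,1],
  [0,0,-1,0,1],
  [0,0,-1.4,0,1],
  [0,0,-1.7,0,1],
  [0,0,-1.9,0,1],
  [0,0,-2.05,0,1],
  [0,0,-2.2,0,1],
  [0,0,-2.2,0,1],
  [0,0,-2.2,0,1],
])

```text
time: 8.77
eef_pos: [529.7, -116.3, 30.9]
orientation: [0.866, 0.5, 0.0, 0.0]
force: [-0.5, 0.3, -1.3]
width: 0.211
gripper_force: 60.0
```

Call:
step_arm([
  [0,0,-0.05,0,1],
  [0,0,-0.1,0,1],
  [0,0,-0.1,0,0.7],
  [0,0,-0.1,0,0.4],
  [0,0,-0.1,0,0.2],
  [0,0,-0.1,0,0],
  [0,0,-0.1,0,0],
  [0,0,-0.1,0,0],
  [0,0,-0.1,0,0],
  [0,0,-0.1,0,0],
])

```text
time: 9.6
eef_pos: [529.5, -116.3, 29.6]
orientation: [0.866, 0.5, 0.0, -0.0]
force: [0.2, -0.0, -0.3]
width: 0.736
gripper_force: 0.0
```

Call:
step_arm([
  [0,0,1,0,0],
  [0,0,3,0,0],
  [0,0,6,0,0],
  [0,0,9,0,0],
  [0,0,12,0,0],
  [0,0,14,0,0],
  [-2,3,16,-0.1,0],
  [-3,6,16,-0.2,0],
  [-4,9,16,-0.3,0],
  [-5,12,16,-0.4,0],
  [-6,15,16,-0.5,0],
  [-6,18,16,-0.6,0],
])

```text
time: 10.6
eef_pos: [468.1, 64.9, 190.9]
orientation: [0.976, 0.219, 0.001, 0.0]
force: [0.7, 0.2, 0.5]
width: 1.003
gripper_force: 0.0
```

Run:
```python
from h import *
tool()
for c in ("scene","top"):
    im=robot.read_camera(c); cv2.imwrite(f"pics/{c}4.png",im)
    marks(c,["middle_center","middle_grip","large_center","large_grip","small_center","small_grip"])
a=cv2.imread("pics/top4.png")[130:260,240:413]; b=cv2.imread("pics/scene4.png")[170:320,170:370]
cv2.imwrite("pics/c4.png",np.hstack([cv2.resize(a,(400,300)),cv2.resize(b,(400,300))]))
```

```text
t 10.6 tcp [468.1  64.9 190.9] xang 25.4 tilt [0.001 0.   ] w 1.003 gf 0.0 F [0.7 0.2 0.5] q [ 0.08 -0.33  1.9   0.    1.57  1.21]
scene middle_center [([579.0, -31.0, 30.0], 0.6)]
scene middle_grip [([527.0, -124.0, 50.0], 0.75)]
scene large_center []
scene large_grip [([677.0, 9.0, 36.0], 0.96)]
scene small_center [([502.0, 522.0, 32.0], 0.91), ([356.0, 147.0, 27.0], 0.88), ([552.0, 303.0, 31.0], 0.85), ([326.0, -193.0, 31.0], 0.7)]
scene small_grip [([607.0, 545.0, 53.0], 0.92), ([448.0, 266.0, 52.0], 0.91), ([235.0, -143.0, 54.0], 0.74), ([362.0, 40.0, 51.0], 0.65)]
top middle_center [([578.0, -33.0, 28.0], 0.66)]
top middle_grip [([525.0, -125.0, 46.0], 0.6)]
top large_center []
top large_grip [([677.0, 14.0, 38.0], 0.86)]
top small_center [([497.0, 522.0, 28.0], 0.83), ([357.0, 146.0, 28.0], 0.75), ([330.0, -192.0, 30.0], 0.63)]
top small_grip [([235.0, -139.0, 55.0], 0.92), ([452.0, 270.0, 53.0], 0.84), ([362.0, 38.0, 49.0], 0.64), ([603.0, 542.0, 54.0], 0.61)]
```

View pics/c4.png

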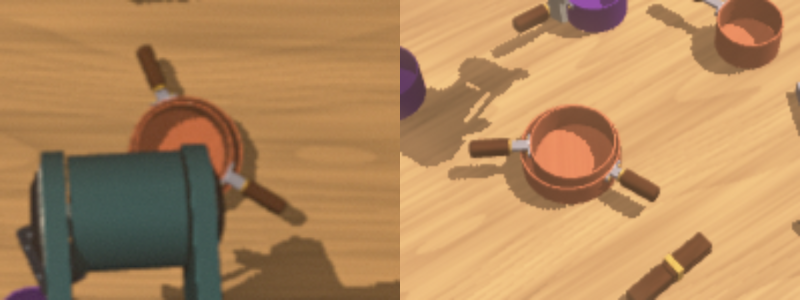

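The middle pan sits concentric and level in the large one. Now for the small pan.

Call:
step_arm([
  [0,3,0,-0.03,0],
  [0,6.5,-1,-0.06,0],
  [-0.5,10,-2,-0.1,0],
  [-0.9,13.5,-3,-0.1,0],
  [-0.9,17,-4.5,-0.1,0],
  [-0.9,20,-6,-0.1,0],
  [-0.9,20.5,-7,-0.1,0],
  [-0.9,20.5,-7,-0.1,0],
  [-0.9,20.5,-7,-0.1,0],
])

```text
time: 12.05
eef_pos: [460.3, 268.3, 119.4]
orientation: [0.985, 0.173, -0.001, 0.0]
force: [0.2, -0.2, 0.7]
width: 0.998
gripper_force: 0.0
```

Run:
```python
from h import *
tool()
im=robot.read_camera("wrist"); cv2.imwrite("pics/w5.png",im)
marks("wrist",["small_center","small_grip"])
robot.read_camera("top");marks("top",["middle_center","large_center","middle_grip"])
```

```text
t 12.05 tcp [460.3 268.3 119.4] xang 20.0 tilt [-0.001 -0.001] w 0.998 gf 0.0 F [ 0.2 -0.2  0.7] q [ 0.48 -0.15  1.87 -0.    1.43  1.7 ]
wrist small_center [([358.0, 149.0, 26.0], 0.95), ([548.0, 302.0, 29.0], 0.59), ([498.0, 527.0, 30.0], 0.56)]
wrist small_grip [([447.0, 264.0, 60.0], 0.65)]
top middle_center [([581.0, -33.0, 31.0], 0.58)]
top large_center []
top middle_grip [([527.0, -124.0, 50.0], 0.94)]
```

View pics/w5.png

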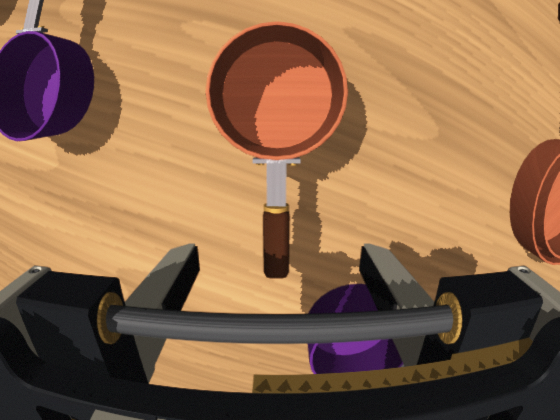

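The copper small pan's grip is centred (col 276) and in line. I'll descend and close.

Call:
step_arm([
  [-0.1,0.1,-3,0,0],
  [-0.1,0.1,-5.5,0,0],
  [-0.1,0.1,-7.5,0,0],
  [-0.1,0.1,-8.5,0,0],
  [-0.1,0.1,-8.5,0,1],
  [-0.1,0.1,-8.5,0,1],
  [-0.1,0.1,-8.5,0,1],
  [-0.1,0.1,-8.5,0,1],
  [-0.1,0.1,-8.5,0,1],
  [-0.1,0.1,-8.5,0,1],
  [-0.1,0.1,-8.5,0,1],
  [-0.1,0.1,-8.5,0,1],
])

```text
time: 13.4
eef_pos: [459.6, 269.7, 34.9]
orientation: [0.985, 0.173, 0.0, -0.0]
force: [0.5, 0.8, 0.4]
width: 0.477
gripper_force: 0.0
```

Call:
step_arm([
  [0,0,0,0,1],
  [0,0,0,0,1],
  [0,0,0,0,1],
  [0,0,0,0,1],
  [0,0,0,0,1],
  [0,0,0,0,1],
  [0,0,0,0,1],
  [0,0,0,0,1],
])

```text
time: 14.07
eef_pos: [459.5, 269.7, 34.6]
orientation: [0.985, 0.173, -0.0, -0.0]
force: [-0.6, 0.0, 0.0]
width: 0.215
gripper_force: 60.0
```

Call:
step_arm([
  [0,0,0.4,0,1],
  [0,0,1.2,0,1],
  [0,0,2.4,0,1],
  [0,0,4,0,1],
  [0,0,5.6,0,1],
  [0,0,7,0,1],
  [0,0,8.2,0,1],
  [0,0,9,0,1],
  [0,0,9,0,1],
  [0,0,9,0,1],
])

```text
time: 14.9
eef_pos: [459.5, 269.7, 124.7]
orientation: [0.985, 0.173, 0.0, -0.0]
force: [-0.7, -0.5, -2.7]
width: 0.208
gripper_force: 60.0
```

Run:
```python
from h import *
tool()
for c in ("scene","top","wrist"):
    im=robot.read_camera(c); cv2.imwrite(f"pics/{c}6.png",im)
    marks(c,["small_center","small_grip","middle_center"])
```

```text
t 14.9 tcp [459.5 269.7 124.7] xang 19.9 tilt [0. 0.] w 0.208 gf 60.0 F [-0.7 -0.5 -2.7] q [ 0.48 -0.16  1.86 -0.    1.43  1.71]
scene small_center [([358.0, 146.0, 32.0], 0.94), ([328.0, -190.0, 29.0], 0.76), ([550.0, 302.0, 120.0], 0.75), ([502.0, 521.0, 30.0], 0.6)]
scene small_grip [([359.0, 42.0, 57.0], 0.74), ([236.0, -144.0, 54.0], 0.67), ([446.0, 265.0, 144.0], 0.65), ([610.0, 543.0, 54.0], 0.57)]
scene middle_center [([577.0, -30.0, 28.0], 0.6)]
top small_center [([550.0, 302.0, 118.0], 0.97), ([497.0, 521.0, 30.0], 0.89), ([330.0, -189.0, 32.0], 0.75), ([356.0, 148.0, 29.0], 0.71)]
top small_grip [([451.0, 265.0, 145.0], 0.96), ([362.0, 39.0, 51.0], 0.96), ([231.0, -139.0, 55.0], 0.95), ([605.0, 542.0, 54.0], 0.73)]
top middle_center [([580.0, -34.0, 32.0], 0.83)]
wrist small_center [([497.0, 527.0, 33.0], 0.8), ([546.0, 304.0, 116.0], 0.78)]
wrist small_grip [([360.0, 43.0, 49.0], 0.87), ([447.0, 265.0, 147.0], 0.68)]
wrist middle_center []
```

Call:
step_arm([
  [0.1,-0.8,0,-0.03,1],
  [0.4,-2.5,0,-0.1,1],
  [0.7,-5,0,-0.19,1],
  [1.1,-7.8,0,-0.29,1],
  [1.5,-10.6,0,-0.39,1],
  [1.9,-13.5,0,-0.48,1],
  [2.3,-16.4,0,-0.57,1],
  [2.7,-19.2,0,-0.66,1],
  [3.1,-21.7,0,-0.75,1],
  [3.4,-23.8,0,-0.82,1],
  [3.6,-25,0,-0.86,1],
  [3.6,-25.3,0,-0.87,1],
])

```text
time: 16.5
eef_pos: [495.6, 14.9, 124.7]
orientation: [0.966, -0.26, 0.0, 0.0]
force: [0.6, 1.1, -2.3]
width: 0.209
gripper_force: 60.0
```

Call:
step_arm([
  [0,0,0,0,1],
  [0,0,0,0,1],
])

```text
time: 16.67
eef_pos: [495.4, 17.2, 124.6]
orientation: [0.966, -0.257, -0.0, -0.0]
force: [0.6, -0.2, -1.9]
width: 0.212
gripper_force: 60.0
```

Run:
```python
from h import *
tool()
for c in ("scene","top","wrist"):
    im=robot.read_camera(c); cv2.imwrite(f"pics/{c}7.png",im)
    marks(c,["small_center","small_grip","middle_center","middle_grip"])
a=cv2.imread("pics/wrist7.png"); b=cv2.imread("pics/scene7.png")[150:330,150:390]
cv2.imwrite("pics/c7.png",np.hstack([cv2.resize(a,(400,300)),cv2.resize(b,(400,300))]))
```

```text
t 16.67 tcp [495.4  17.2 124.6] xang -29.8 tilt [-0.  0.] w 0.212 gf 60.0 F [ 0.6 -0.2 -1.9] q [-0.02 -0.24  1.94  0.    1.45  2.07]
scene small_center [([500.0, 521.0, 28.0], 0.88), ([582.0, -32.0, 119.0], 0.85), ([327.0, -194.0, 30.0], 0.71), ([360.0, 147.0, 31.0], 0.63)]
scene small_grip [([484.0, 22.0, 143.0], 0.8), ([360.0, 39.0, 56.0], 0.74), ([607.0, 546.0, 56.0], 0.64), ([235.0, -143.0, 53.0], 0.63)]
scene middle_center [([579.0, -31.0, 30.0], 0.93)]
scene middle_grip [([527.0, -126.0, 53.0], 0.91), ([718.0, 328.0, 10.0], 0.45)]
top small_center [([581.0, -30.0, 117.0], 0.94), ([327.0, -190.0, 27.0], 0.84), ([357.0, 146.0, 27.0], 0.81), ([495.0, 522.0, 31.0], 0.77)]
top small_grip [([234.0, -136.0, 54.0], 0.76), ([605.0, 543.0, 53.0], 0.58)]
top middle_center [([524.0, -121.0, 51.0], 0.2)]
top middle_grip [([524.0, -124.0, 49.0], 0.54)]
wrist small_center [([573.0, -31.0, 117.0], 0.9), ([327.0, -192.0, 29.0], 0.74), ([360.0, 146.0, 27.0], 0.57)]
wrist small_grip [([483.0, 21.0, 147.0], 0.81)]
wrist middle_center []
wrist middle_grip [([528.0, -125.0, 48.0], 0.97)]
```

View pics/c7.png

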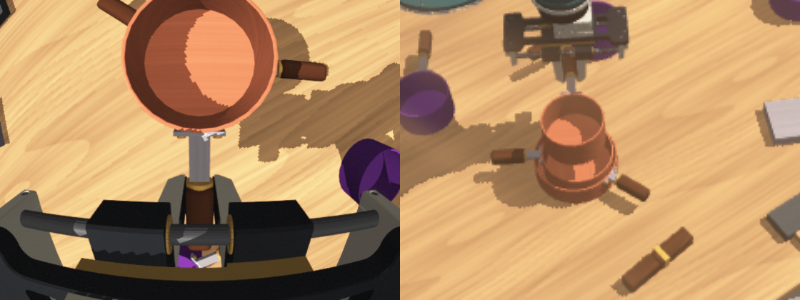

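The small pan is centred over the middle one, both at about (579,-31). I'll lower it.

Call:
step_arm([
  [0,0,-0.6,0,1],
  [0,0,-1.4,0,1],
  [0,0,-2.2,0,1],
  [0,0,-2.9,0,1],
  [0,0,-3.5,0,1],
  [0,0,-4,0,1],
  [0,0,-4.4,0,1],
  [0,0,-4.8,0,1],
  [0,0,-5.2,0,1],
  [0,0,-5.4,0,1],
  [0,0,-5.4,0,1],
])

```text
time: 18.33
eef_pos: [495.3, 16.7, 70.2]
orientation: [0.966, -0.258, -0.0, 0.0]
force: [-0.2, -0.8, -1.8]
width: 0.211
gripper_force: 60.0
```

Call:
step_arm([
  [0,0,-0.5,0,1],
  [0,0,-1,0,1],
  [0,0,-1.5,0,1],
  [0,0,-1.9,0,1],
  [0,0,-2.3,0,1],
  [0,0,-2.55,0,1],
  [0,0,-2.75,0,1],
  [0,0,-2.9,0,1],
  [0,0,-3,0,1],
  [0,0,-3,0,1],
  [0,0,-3,0,1],
])

```text
time: 19.25
eef_pos: [495.6, 16.7, 40.8]
orientation: [0.966, -0.258, 0.0, -0.0]
force: [0.2, 0.1, -0.0]
width: 0.211
gripper_force: 60.0
```

Contact is at the predicted home height (40.6). I'll release and withdraw.

Call:
step_arm([
  [0,0,-0.05,0,1],
  [0,0,-0.1,0,1],
  [0,0,-0.1,0,0.7],
  [0,0,-0.1,0,0.4],
  [0,0,-0.1,0,0.2],
  [0,0,-0.1,0,0],
  [0,0,-0.1,0,0],
  [0,0,-0.1,0,0],
  [0,0,-0.1,0,0],
  [0,0,-0.1,0,0],
])

```text
time: 20.08
eef_pos: [495.5, 16.7, 39.7]
orientation: [0.966, -0.258, 0.0, -0.0]
force: [0.7, -0.3, 0.2]
width: 0.731
gripper_force: 0.0
```

Call:
step_arm([
  [0,0,1,0,0],
  [0,0,3,0,0],
  [0,0,6,0,0],
  [0,0,9,0,0],
  [0,0,12,0,0],
  [0,0,15,0,0],
  [-2,3,17,0,0],
  [-3,6,18,0,0],
  [-3,9,18,0,0],
  [-3,12,18,0,0],
  [-3,12,18,0,0],
  [-3,12,18,0,0],
])

```text
time: 21.08
eef_pos: [465.2, 137.7, 220.3]
orientation: [0.966, -0.257, 0.0, -0.0]
force: [0.1, -0.2, 0.0]
width: 1.002
gripper_force: 0.0
```

Run:
```python
from h import *
tool()
for c in ("scene","top"):
    im=robot.read_camera(c); cv2.imwrite(f"pics/{c}8.png",im)
    marks(c,["small_center","small_grip","middle_center","middle_grip","large_center","large_grip"])
a=cv2.imread("pics/top8.png")[130:260,240:413]; b=cv2.imread("pics/scene8.png")[170:320,170:370]
cv2.imwrite("pics/c8.png",np.hstack([cv2.resize(a,(400,300)),cv2.resize(b,(400,300))]))
```

```text
t 21.08 tcp [465.2 137.7 220.3] xang -29.8 tilt [0. 0.] w 1.002 gf 0.0 F [ 0.1 -0.2  0. ] q [ 0.24 -0.31  1.83 -0.    1.62  2.33]
scene small_center [([326.0, -194.0, 28.0], 0.92), ([503.0, 522.0, 29.0], 0.86), ([583.0, -35.0, 32.0], 0.8), ([358.0, 147.0, 28.0], 0.6)]
scene small_grip [([362.0, 37.0, 54.0], 0.95), ([483.0, 22.0, 61.0], 0.84), ([609.0, 546.0, 53.0], 0.82), ([236.0, -141.0, 53.0], 0.64)]
scene middle_center [([578.0, -28.0, 29.0], 0.74)]
scene middle_grip [([529.0, -123.0, 51.0], 0.75), ([679.0, 13.0, 37.0], 0.44)]
scene large_center []
scene large_grip [([677.0, 10.0, 37.0], 0.94)]
top small_center [([358.0, 147.0, 30.0], 0.88), ([497.0, 526.0, 31.0], 0.78), ([581.0, -31.0, 33.0], 0.67), ([490.0, 24.0, 60.0], 0.64)]
top small_grip [([490.0, 21.0, 61.0], 0.8), ([232.0, -139.0, 51.0], 0.78), ([360.0, 36.0, 50.0], 0.62), ([605.0, 543.0, 56.0], 0.58)]
top middle_center [([576.0, -30.0, 28.0], 0.56), ([527.0, -126.0, 50.0], 0.28)]
top middle_grip [([525.0, -126.0, 47.0], 0.84)]
top large_center []
top large_grip [([676.0, 13.0, 36.0], 0.62)]
```

View pics/c8.png

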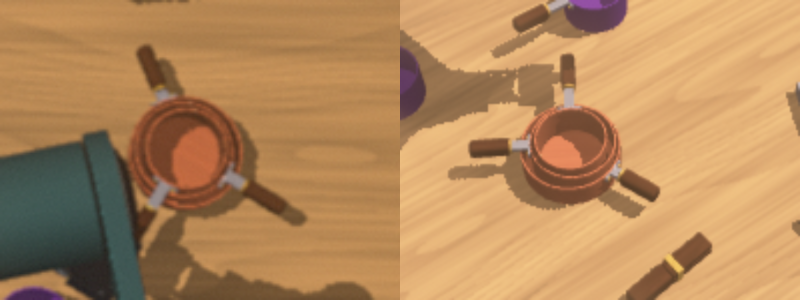

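All three pans are nested, level and concentric. The handles are fanned about 90° apart or more, and the arm is clear.

```bash
python3 -c "
from plant import robot
print(robot.job_done())"
```

```text
the job is handed in; nothing more can be done
None
```

I nested the middle pan in the large one and the small pan in the middle one, with the handles about 90° or more apart, then handed the job in at about 21 s; the hand-in reported no verdict, but the last pictures showed all three pans level and fully home.

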